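Load the bench shaker, latch its gate and set the speed

TASK

First take the two brown dropper bottles left on the shaker's platform and stand them upright in the blue tray; then lay every red tube rack from the bench flat and right way up on the platform inside the guards, leaving the gate open meanwhile. When all are in, push the gate shut until its sprung tongue snaps in behind the strike, and only then turn the selector on the shaker's panel to the green dot. Leave the other things on the bench where they are.

Things in the scene. Friction and masses are not known exactly. Their poses are not given: they have to be found in the camera images.
- shaker: White bench shaker, fixed. Origin on the bench under the centre of its platform; x to the back guard (away from the robot), y to the left guard, z up. Guards 6 mm thick, rims 97 mm above the bench: fixed at +x, -x and +y, the gate at -y. In front lies the grey panel with the selector (x -244 to -132, y -85 to +85 mm, top 56 mm up). Strike: steel lip at (-112, -135, 75) mm.
- platform_centre (a point): Centre of the platform's black mat, 52 mm above the bench; axes as shaker. The inner space between the guards is 242 x 242 mm, x and y from -121 to +121 mm.
- gate (a joint): Hinge of the gate, the shaker's right-hand (-y) guard: rad, 0 shut (a stop), grows as it swings outward to the right (counter-clockwise from above). Turns freely with slight friction. Starts 0.4 to 0.75 open. Latched, it stays below 0.02.
- tongue (a joint): Sprung brass tongue sliding lengthwise in the gate's free end: m, 0 fully out, up to 0.011 pushed in. From about 0.08 rad of the gate its slope rides on the strike and pushes it in by 8 mm; within the last 0.015 rad it snaps out to 0 behind the strike: latched. Takes about 10 N at the push plate. Let go short of that, it is not latched.
- gate_hinge (a point): On the gate's vertical hinge axis, back right corner of the platform, 73 mm above the bench. Turns with the gate: x from the free end to the hinge, y to the inner side, z up. The leaf runs from here 226 mm along -x, 8 mm thick, 55 to 96 mm above the bench.
- gate_push (a point): Centre of the blue push plate (44 x 26 mm) on the gate's outer face, 170 mm from the hinge, 73 mm above the bench. Same axes as gate_hinge: pushing is along its +y.
- selector (a joint): Speed selector: rad, grows clockwise seen from above; spring detents at 0 (white dot), 0.70 (yellow), 1.40 (green), 2.10 (red), stops just past the ends. Starts at white or yellow. Passing a detent takes about 0.1 N m; let go near a detent it settles into it.
- selector_grip (a point): On the selector's vertical axis, in its black bar grip, 88 mm above the bench. The bar is 44 mm long, 12 mm wide, from 66 to 99 mm above the bench, on a round skirt of 44 mm diameter. Turns with the selector: the bar and its white pointer line lie along the direction 1.05 rad counter-clockwise from this point's x axis.
- tray: Flat blue tray 120 x 120 mm, rim 16 mm high, 4 mm walls and floor, fixed on the bench; origin under its centre on the bench, z up.
- dropper_1_centre (a point): Brown (amber) dropper bottle, 38 mm diameter at the foot, 84 mm tall, 60 g, standing on the platform at the start. Point on its axis half-way up (42 mm above its foot); z along its axis, up. Black cap 24 mm in diameter, from 58 mm above the foot to the top; below that it widens.
- rack_1_centre (a point): Red moulded tube rack, a solid block 96 x 56 x 36 mm with a grid of small holes in its top, about 90 g, lying on the bench to the right at the start (2 to 4 are there, the others absent). Point at its centre, half-way up (18 mm above its underside); x along its length (96 mm), y across it (56 mm), z up.
- rack_2_centre (a point): Red moulded tube rack, a solid block 96 x 56 x 36 mm with a grid of small holes in its top, about 90 g, lying on the bench to the right at the start (2 to 4 are there, the others absent). Point at its centre, half-way up (18 mm above its underside); x along its length (96 mm), y across it (56 mm), z up.
- rack_3_centre (a point): Red moulded tube rack, a solid block 96 x 56 x 36 mm with a grid of small holes in its top, about 90 g, lying on the bench to the right at the start (2 to 4 are there, the others absent). Point at its centre, half-way up (18 mm above its underside); x along its length (96 mm), y across it (56 mm), z up.
- rack_4_centre (a point): Red moulded tube rack, a solid block 96 x 56 x 36 mm with a grid of small holes in its top, about 90 g, lying on the bench to the right at the start (2 to 4 are there, the others absent). Point at its centre, half-way up (18 mm above its underside); x along its length (96 mm), y across it (56 mm), z up.
- clear_bottle: Whitish translucent square bottle with a white cap, 60 x 60 x 124 mm, a bystander; origin under its centre.
- wash_bottle: White wash bottle with a bent spout, 60 x 99 x 173 mm, a bystander; origin at its underside.
- glass_beaker: Glass beaker, 70 mm wide, 93 mm tall, a bystander left of the shaker; origin under its centre.
- dropper_2_centre (a point): Brown (amber) dropper bottle, 38 mm diameter at the foot, 84 mm tall, 60 g, standing on the platform at the start. Point on its axis half-way up (42 mm above its foot); z along its axis, up. Black cap 24 mm in diameter, from 58 mm above the foot to the top; below that it widens.

How it is judged:
By the outcome, as a careful person would: the job done as asked, in the order asked, and still so for the second after the job is handed in, with the robot touching nothing.
Of rack_1, rack_2, rack_3, rack_4 only 2 to 4 are there at a start; the rules pass over those that are not, and their reading is None.
At some moment in a run one of rack_1, rack_2, rack_3, rack_4 may be knocked a few centimetres aside while the robot is not near it.
It also fails if it takes over 210 s, if anything falls off the work surface, if the arm or the gripper's body presses on something with over 40 N, if the wrist force passes 120 N, or if a joint passes its speed limit or range.

ROBOT

A 6-joint arm with a two-finger parallel gripper is mounted at the origin on a cart in front of the work surface, level with it; the furniture and walls round the work are solid. World frame = base frame: x ahead of the robot, y to its left, z up, the work surface at z = 0. Lengths are in mm, angles in rad, forces in N, time in s.
With the tool pointing down it reaches from about 250 to 775 mm from the base axis. Payload 4 kg.
Tool frame: the origin (TCP) lies on the centre line of the jaws, within the pads' length; the fingertips stand 22 mm ahead of it and the grasp point (between the pads) lies 3 mm ahead of it; z points along the fingers, x is the direction in which the jaws open and shut, and the axes are right-handed (so a half turn about z gives the same grasp; the last joint's range is limited). The gripper opens to 85 mm and grips with 20 to 120 N. Pads are 22 mm wide; open, the fingers measure 114 mm over their backs; the gripper's body (76 mm by 85 mm) begins 54 mm behind the grasp point. The pads swing forward as they close: fully open they stand 13 mm farther back than shut.
Start: joints at [-1.406, 0.087, 1.371, -0, 1.684, -0.103], TCP at [145.532, -530.411, 253.341] pointing down, gripper open.
Joint ranges: [-3.1, 3.1], [-0.76, 2.03], [0.27, 2.55], [-1.08, 4.22], [0.17, 2.65], [-2.57, 2.57]. Speed limits (rad/s): [2.79, 2.79, 3.14, 3.14, 3.14, 3.14].

INTERFACE

Orientations are given as [roll, pitch, yaw] about the fixed x, y, z axes, in that order (R = Rz(yaw) Ry(pitch) Rx(roll)).
In Python, from plant import bot gives the robot as it stands.
- The arm moves only by the tool step_arm, never from a script. Its argument "moves" is one flat list of numbers, 4 for each row, row after row: the shift along the tool's x, y, z in mm, then the turn about the tool's z in degrees. In form: [x, y, z, twist, x, y, z, twist, ...]. A call has 1 to 10 rows; each row shifts and turns the commanded pose from where the row before left it, along the tool's axes as they then stand; what a row does not reach is not made up. A row lasts 1/8 s, in which the tool goes at most 62.5 mm and 10.7 degrees, less where a joint would pass 70% of its speed; a pose out of reach is approached as far as the arm can. A call with a gripper value outside its range is refused whole. "jaw" is the finger opening in mm, from 0 to 85.4, set as the call begins (left out, the last holds). The fingers move at their own pace and stop on an object; "force" is the grip in N (left out, the last holds). Time passes only in rows, so rows that do not move let the fingers close. It gives the time, the measured TCP pose, the force and the opening at its end, in the units of the state.
- bot.read_state(): the state, without advancing time (a new reading comes with each control period).
- bot.snapshot(name): name is "scene" or "top" or "wrist"; returns (picture, depth): 384x512x3 uint8, red, green, blue; 384x512 float32, mm along the optical axis (not along the pixel's ray), 0 where there is no reading.
- bot.calibration(name): a dict with "K" (3x3 intrinsics, pixels), "R" (3x3) and "t" (3): a world point X has camera coordinates R X + t; the wrist camera has in their place "mount" (4x4, takes a point from camera to tool coordinates, whose origin is the TCP and whose axes are the tool frame's). Camera axes: x right, y down, z forward; pixel columns grow to the right and rows downward; lengths in mm; the calibration is good to about 2 mm. A picture is of the moment at which its call begins: read the wrist's pose just before it. calibration takes no time and is no camera call.
- bot.hand_in(): hands the job in, once; it reports no verdict.
The state is a dict: "t": time; "qpos": joint angles; "joint_vel": joint speeds; "joint_torque": joint torques, N m; "tcp_pos": TCP position; "eef_rot": TCP orientation; "ft_force": force on the tool from outside, world axes, zero at the start; "wrist_torque": the same for the moment, N m; "opening": finger opening in mm.
Only numpy, scipy, OpenCV 4.12 (cv2) and the standard library are available. Lean on these libraries where they do the work, as an engineer would, in place of code of your own. Each camera call takes 0.05 s, during which the arm holds its last target. There are 200 camera calls.

## Working session

There is one attempt and no reset: what is moved stays moved. The work goes in short steps, Python scripts to look and compute and a tool call to move; the robot and the scene stay as the last step left them, time stands still between calls to the robot, and variables do not carry over. Pictures are saved under pics/ and viewed, about 12 in all and at most 16, crops included, and the job is handed in when it is done.

Besides the shell and the picture viewer there is one more tool, called after ">>>" as name(argument=value, ...) on one line, values as JSON. step_arm: Moves the arm, as the interface text tells. Its arguments: {"type":"object","properties":{"moves":{"type":"array","items":{"type":"number"}},"jaw":{"type":"number"},"force":{"type":"number"}},"required":["moves"]}

```bash
ls; mkdir -p pics
python3 - <<'E'
from plant import bot
import cv2,numpy as np
for n in("scene","top"):
    p,d=bot.snapshot(n); cv2.imwrite(f"pics/{n}0.png",cv2.resize(p[:,:,::-1],(800,600))); np.save(f"{n}0.npy",d); cv2.imwrite(f"{n}0raw.png",p[:,:,::-1])
    c=bot.calibration(n); print(n,c)
print(bot.calibration("wrist")); print(bot.read_state())
E
```

```text
pics
scene {'K': array([[384.63943321,   0.        , 252.20233705],
       [  0.        , 384.63943321, 190.16293472],
       [  0.        ,   0.        ,   1.        ]]), 'R': array([[-0.83398912, -0.55109768, -0.02744988],
       [-0.20768312,  0.3596034 , -0.90969947],
       [ 0.51120434, -0.75297858, -0.41435901]]), 't': array([ 479.53589042,  188.92469697, 1097.93944832])}
top {'K': array([[435.73516403,   0.        , 262.80575065],
       [  0.        , 435.73516403, 186.36266341],
       [  0.        ,   0.        ,   1.        ]]), 'R': array([[ 0.01638331, -0.99982432, -0.00910555],
       [-0.99459637, -0.01536257, -0.10267453],
       [ 0.10251661,  0.0107385 , -0.99467333]]), 't': array([  36.73952933,  559.08861975, 1317.90330245])}
{'K': array([[285.98354043,   0.        , 259.85817249],
       [  0.        , 285.98354043, 192.30334463],
       [  0.        ,   0.        ,   1.        ]]), 'mount': array([[ 9.99999793e-01, -2.42768363e-04,  5.96190887e-04,
        -8.49424458e-01],
       [ 6.35958791e-05,  9.58887156e-01,  2.83787630e-01,
        -7.20137149e+01],
   
[... 169 characters left out ...]
{'t': 0.1, 'qpos': array([-1.40608142e+00,  8.79058415e-02,  1.37214922e+00, -9.46928935e-07,
        1.68360761e+00, -1.03172104e-01]), 'joint_vel': array([ 9.72257810e-05,  6.51378704e-04, -2.44444916e-03, -1.13993228e-03,
       -2.25455858e-03,  1.07606144e-04]), 'joint_torque': array([ 2.25724914e-03, -3.53016722e+01, -3.14217246e+01,  6.22655079e-05,
        8.02606955e-03,  7.99586189e-06]), 'tcp_pos': array([ 145.46999376, -529.97974806,  252.2192235 ]), 'eef_rot': array([-3.14138040e+00,  2.05911226e-03, -1.30290921e+00]), 'ft_force': array([-0.08144134, -0.45883537,  0.14233704]), 'wrist_torque': array([2.37201538e-02, 9.14953912e-05, 1.67010694e-02]), 'opening': 85.44779844320789}
```

View pics/top0.png

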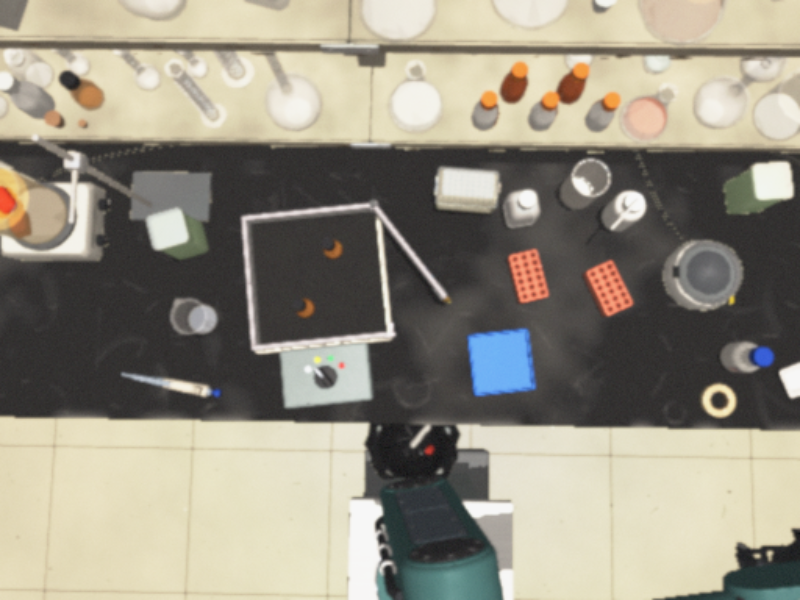

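View pics/scene0.png

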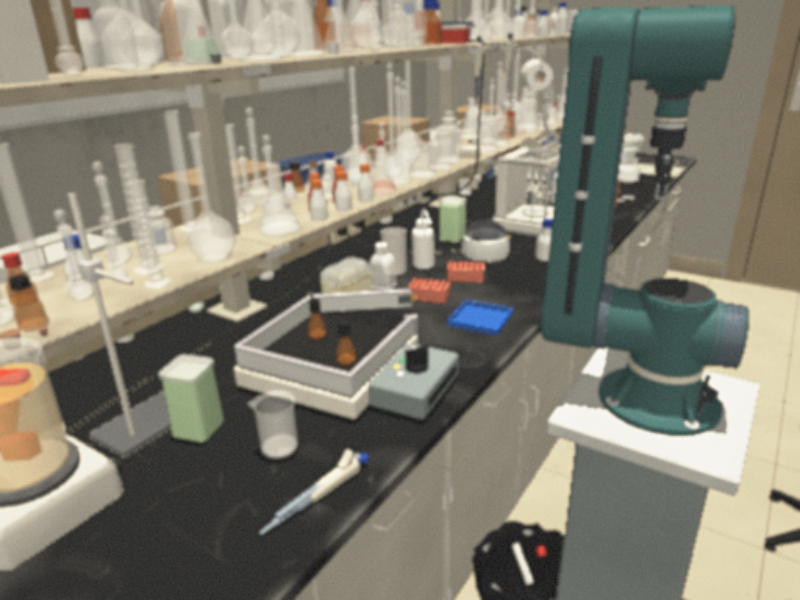

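Top view (800x600): two racks near (528,276) and (608,288), tray (502,362), droppers (333,249) and (305,308), shaker (315,280), gate open from (376,205) to (448,298), selector (325,377). The scene view shows the same, with no further racks.

```bash
cat > h.py <<'E'
from plant import bot
import cv2,numpy as np
def cal(n):
    c=bot.calibration(n)
    if n!="wrist": return c["K"],c["R"],c["t"]
    from scipy.spatial.transform import Rotation as Ro
    s=bot.read_state(); Rt=Ro.from_euler("xyz",s["eef_rot"]).as_matrix(); M=c["mount"]
    Rc=Rt@M[:3,:3]; p=Rt@M[:3,3]+s["tcp_pos"]
    return c["K"],Rc.T,-Rc.T@p
def ray(C,uv):
    K,R,t=C; uv=np.atleast_2d(np.array(uv,float)); d=np.c_[uv,np.ones(len(uv))]@np.linalg.inv(K).T
    return -R.T@t, d@R       # camera pos, world dirs (unit depth)
def onz(C,uv,z):
    o,d=ray(C,uv); return (o+d*((z-o[2])/d[:,2])[:,None])[:,:2]
def dep(C,uv,D):
    o,d=ray(C,uv); uv=np.atleast_2d(uv).astype(int); return o+d*D[uv[:,1],uv[:,0]][:,None]
def cloud(C,D):
    v,u=np.mgrid[:D.shape[0],:D.shape[1]]; o,d=ray(C,np.c_[u.ravel(),v.ravel()])
    return (o+d*D.ravel()[:,None]).reshape(*D.shape,3)
def blobs(m,amin=60):
    n,l,s,c=cv2.connectedComponentsWithStats(m.astype(np.uint8)); return [(l==i,s[i,4],c[i]) for i in range(1,n) if s[i,4]>=amin]
def hsv(p): return cv2.cvtColor(p,cv2.COLOR_RGB2HSV).astype(int)
def rect(xy):
    r=cv2.minAreaRect(xy.astype(np.float32)); b=cv2.boxPoints(r); e=[b[1]-b[0],b[2]-b[1]]
    e=max(e,key=np.linalg.norm); return np.round(r[0],1),np.round(r[1],1),round(np.degrees(np.arctan2(e[1],e[0]))%180,1)
E
cat > m0.py <<'E'
from h import *
p=cv2.imread("top0raw.png")[:,:,::-1].copy();D=np.load("top0.npy");C=cal("top");P=cloud(C,D);H=hsv(p)
Z=P[...,2]
red=((H[...,0]<8)|(H[...,0]>172))&(H[...,1]>110)&(H[...,2]>120)
for m,a,c in blobs(red,60):
    if 0<P[int(c[1]),int(c[0])][0]<700:
        mm=cv2.morphologyEx(m.astype(np.uint8),cv2.MORPH_CLOSE,np.ones((7,7)))
        v,u=np.nonzero(mm); q=P[mm>0]; q=q[(q[:,2]>25)]
        print("red",a,c,rect(onz(C,np.c_[u,v],36)),"depth z",np.median(P[mm>0][:,2]), rect(q[:,:2]) if len(q)>5 else '')
blue=(abs(H[...,0]-107)<10)&(H[...,1]>130)&(H[...,2]>90)
for m,a,c in blobs(blue,500):
    v,u=np.nonzero(m); print("blue",a,c,rect(onz(C,np.c_[u,v],12)),np.median(P[m][:,2]))
reg=(P[...,0]>200)&(P[...,0]<800)&(P[...,1]>-250)&(P[...,1]<450)
top=reg&(Z>80)&(Z<112)&(H[...,2]>110)
for m,a,c in blobs(top,100):
    v,u=np.nonzero(m); xy=onz(C,np.c_[u,v],97); print("rim",a,c,rect(xy),np.median(Z[m]))
    np.save("rim.npy",xy)
br=reg&(H[...,0]>4)&(H[...,0]<22)&(H[...,1]>110)
for m,a,c in blobs(br,15): print("brown",a,c,P[m].mean(0).round(1),Z[m].max())
for n,uv in dict(hinge=(240,130),gend=(286,192),selc=(207,241)).items(): print(n,P[uv[1],uv[0]].round(1))
crop=p[100:275,140:300]; cv2.imwrite("pics/crop0.png",cv2.resize(crop[:,:,::-1],None,fx=3.4,fy=3.4,interpolation=cv2.INTER_CUBIC))
E
python3 m0.py
```

```text
red 118 [  3.6779661  128.33898305] (array([731.1, 858.5]), array([49.3, 28.3]), np.float32(4.5)) depth z 234.73217585610496 (array([684.4, 726.9]), array([45.4, 41.3]), np.float32(88.0))
red 475 [337.91578947 176.16      ] (array([ 592.6, -184.4]), array([100.5,  61.3]), np.float32(14.7)) depth z 35.59640786196883 (array([537.6, -80.5]), array([101.9, 307.4]), np.float32(118.1))
red 496 [389.78024194 183.88104839] (array([ 570.8, -342.4]), array([100.2,  62.3]), np.float32(25.8)) depth z 35.607368048132 (array([ 490.9, -174.3]), array([ 95.7, 431.6]), np.float32(115.5))
blue 1602 [320.22971286 231.38639201] (array([ 423.4, -133.9]), array([123.5, 124.2]), np.float32(97.2)) 4.300530787491994
rim 830 [298.66024096 118.65542169] (array([755.5, -59.6]), array([115.1,  67.3]), np.float32(86.1)) 97.16788868828473
rim 223 [333.75784753 131.86995516] (array([ 720.9, -165. ]), array([56. , 56.6]), np.float32(100.4)) 91.12446394383619
rim 1135 [205.73744493 174.26784141] (array([587.5, 170.8]), array([261.3, 374.4]), np.float32(96.8)) 94.95450160048131
brown 89 [213.57303371 160.38202247] [628.7 193.4  82.6] 123.60663088774822
brown 655 [337.50687023 176.42748092] [ 591.3 -183.1   40.8] 1368.62196047857
brown 89 [196.16853933 197.50561798] [516.7 242.   82.4] 117.23329319914797
hinge [717.3 115.1 103.8]
gend [537.3 -24.   81.5]
selc [389.7 203.8  99. ]
```

View pics/crop0.png

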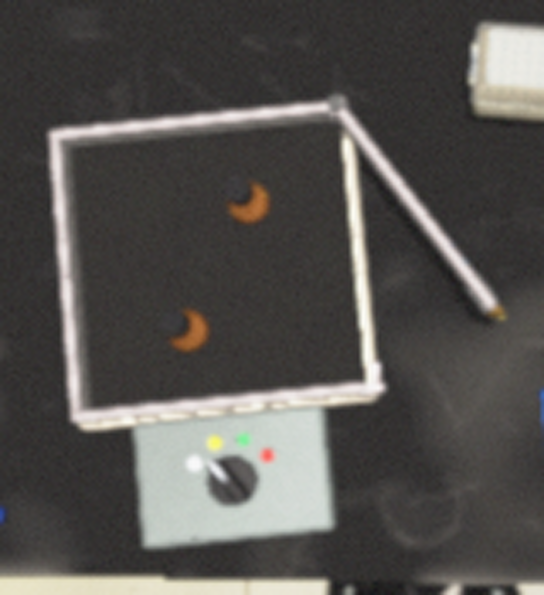

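```bash
cat > m1.py <<'E'
from h import *
from scipy.optimize import least_squares
p=cv2.imread("top0raw.png")[:,:,::-1].copy();D=np.load("top0.npy");C=cal("top");P=cloud(C,D);H=hsv(p);Z=P[...,2]
print("cam",(-C[1].T@C[2]).round())
for c in [(630,195),(517,243)]:
    m=(np.hypot(P[...,0]-c[0],P[...,1]-c[1])<45)&(Z>118)&(Z<150)
    v,u=np.nonzero(m); q=onz(C,np.c_[u,v],136); print("cap",m.sum(),q.mean(0),(q.min(0)+q.max(0))/2,np.median(Z[m]),np.ptp(q,axis=0))
m=(H[...,2]>150)&(H[...,1]<60); v,u=np.nonzero(m); xy=onz(C,np.c_[u,v],97)
def loc(a,xy): c,s=np.cos(a[2]),np.sin(a[2]); d=xy-a[:2]; return np.c_[d@[c,s],d@[-s,c]]
a=np.array([575,207,.09])
for it,w in enumerate([14,10,7,6,6]):
    def sel(a):
        l=loc(a,xy); out=[]
        f=(abs(l[:,0]+124)<w)&(abs(l[:,1])<115); b=(abs(l[:,0]-124)<w)&(abs(l[:,1])<115); g=(abs(l[:,1]-124)<w)&(abs(l[:,0])<115)
        return f,b,g
    f,b,g=sel(a)
    fun=lambda a:np.r_[loc(a,xy[f])[:,0]+124,loc(a,xy[b])[:,0]-124,loc(a,xy[g])[:,1]-124]
    a=least_squares(fun,a,loss="soft_l1").x; print(a.round(3),np.degrees(a[2]).round(2),f.sum(),b.sum(),g.sum(), [x.round(1) for x in (np.mean(loc(a,xy[f])[:,0]),np.mean(loc(a,xy[b])[:,0]),np.mean(loc(a,xy[g])[:,1]))])
np.save("shk.npy",a)
# gate rim
l=loc(a,xy); ang=np.arctan2(l[:,1]+124,l[:,0]-121); r=np.hypot(l[:,1]+124,l[:,0]-121)
k=(r>30)&(r<225)&(l[:,1]<-150)&(abs(Z[v,u]-96)<15)
vx=cv2.fitLine(xy[k].astype(np.float32),cv2.DIST_HUBER,0,.01,.01).ravel(); print("gate line",vx,k.sum(), "angle rel shaker", np.degrees(np.arctan2(vx[1],vx[0])-a[2]))
gt=(abs(P[...,0]-537)<40)&(abs(P[...,1]+24)<40)&(Z>50)&(H[...,0]>12)&(H[...,0]<35)&(H[...,1]>90); vv,uu=np.nonzero(gt); print("tongue",P[gt].mean(0) if gt.any() else 0, gt.sum())
# selector in shaker frame
k=(Z>85)&(Z<112)&(np.hypot(P[...,0]-390,P[...,1]-203)<35)&(H[...,2]<120); vv,uu=np.nonzero(k); q=onz(C,np.c_[uu,vv],99); print("sel",rect(q),q.mean(0),loc(a,q.mean(0)[None]))
k=(np.hypot(P[...,0]-390,P[...,1]-203)<45)
w=P[k&(H[...,2]>150)&(H[...,1]<70)]; print(w.mean(0) if len(w) else 0)
for h,n in((30,'y'),(60,'g'),(0,'r')):
    mm=k0=(np.hypot(P[...,0]-410,P[...,1]-203)<60)&(abs(H[...,0]-h)<10)&(H[...,1]>120); 
    if mm.any(): vv,uu=np.nonzero(mm); q=onz(C,np.c_[uu,vv],57).mean(0); print(n,mm.sum(),q,loc(a,q[None]))
E
python3 m1.py
```

```text
cam [ 420.   31. 1369.]
cap 54 [633.53187979 199.0124621 ] [633.98153083 198.81989084] 135.29123648290135 [20.45374072 20.51906361]
cap 53 [520.46754998 249.37434089] [520.95791052 249.5903759 ] 134.2439827514163 [20.04809847 20.30752916]
[5.76069e+02 2.22212e+02 1.11000e-01] 6.37 613 268 15 [np.float64(-127.0), np.float64(126.4), np.float64(124.0)]
[5.77028e+02 2.27168e+02 1.17000e-01] 6.68 495 260 269 [np.float64(-126.0), np.float64(126.1), np.float64(124.0)]
[5.77929e+02 2.27549e+02 1.17000e-01] 6.71 378 252 279 [np.float64(-125.0), np.float64(125.1), np.float64(124.0)]
[5.78448e+02 2.27595e+02 1.18000e-01] 6.79 324 252 278 [np.float64(-124.5), np.float64(124.5), np.float64(124.0)]
[5.78659e+02 2.27621e+02 1.19000e-01] 6.81 316 258 278 [np.float64(-124.4), np.float64(124.4), np.float64(124.0)]
gate line [ 8.5611916e-01 -5.1677847e-01  7.3682233e+02 -4.1835461e+01] 891 angle rel shaker -37.927359466634464
tongue [539.00967309 -22.6920662   80.96705853] 7
sel (array([386.8, 203.7]), array([36.9, 12.2]), np.float32(46.6)) [383.94795004 201.03524191] [[-196.48942361   -3.30635136]]
[388.68283944 202.02653809  57.53270958]
y 3 [422.2027521  223.55055109] [[-155.83441514   14.51328149]]
r 4 [411.55651975 175.71605381] [[-172.07839046  -31.72106354]]
```

```bash
cat > plan.py <<'E'
# usage: plan.py x y z [yawdeg]  : tool-frame shift from the measured pose (tool down), twist first
import sys,numpy as np
from plant import bot
s=bot.read_state(); t=list(map(float,sys.argv[1:])); y=s["eef_rot"][2]; yt=np.radians(t[3]) if len(t)>3 else y
d=np.array(t[:3])-s["tcp_pos"]; c,n=np.cos(yt),np.sin(yt)
v=np.array([d[0]*c+d[1]*n,d[0]*n-d[1]*c,-d[2]])
N=int(np.ceil(np.linalg.norm(v)/45)); print("tcp",s["tcp_pos"].round(1),"yaw",np.degrees(y).round(2),"twist",np.degrees(y-yt).round(1),"total",v.round(1),"rows",N,"each",(v/max(N,1)).round(2),"F",s["ft_force"].round(1),"open",s["opening"].round(1),"t",s["t"])
E
python3 plan.py 633.8 199 200
```

```text
Traceback (most recent call last):
  File "plan.py", line 7, in <module>
    N=int(np.ceil(np.linalg.norm(v)/45)); print("tcp",s["tcp_pos"].round(1),"yaw",np.degrees(y).round(2),"twist",np.degrees(y-yt).round(1),"total",v.round(1),"rows",N,"each",(v/max(N,1)).round(2),"F",s["ft_force"].round(1),"open",s["opening"].round(1),"t",s["t"])
                                                                                                                                                                                                                                      ^^^^^^^^^^^^^^^^^^
AttributeError: 'float' object has no attribute 'round'
```

```bash
sed -i 's/s\["opening"\].round(1)/round(s["opening"],1)/' plan.py; python3 plan.py 633.8 199 200
```

```text
tcp [ 145.5 -530.   252.2] yaw -74.65 twist 0.0 total [-573.7 -663.9   52.2] rows 20 each [-28.69 -33.19   2.61] F [-0.1 -0.5  0.1] open 85.4 t 0.1
```

>>> step_arm(moves=[-28.7,-33.2,0,0,-28.7,-33.2,0,0,-28.7,-33.2,0,0,-28.7,-33.2,0,0,-28.7,-33.2,0,0,-28.7,-33.2,0,0,-28.7,-33.2,0,0,-28.7,-33.2,0,0,-28.7,-33.2,0,0,-28.7,-33.2,0,0], jaw=60)

```text
t: 1.35
tcp_pos: [390.1, -164.4, 252.9]
eef_rot: [3.141, 0.0, -1.303]
ft_force: [0.3, -0.7, -0.4]
opening: 60.0
```

>>> step_arm(moves=[-28.7,-33.2,3,0,-28.7,-33.2,3,0,-28.7,-33.2,3,0,-28.7,-33.2,5,0,-28.7,-33.2,5,0,-28.7,-33.2,5,0,-28.7,-33.2,5,0,-28.7,-33.2,8,0,-28.7,-33.2,8,0,-28.7,-33.2,8,0])

```text
t: 2.6
tcp_pos: [634.4, 200.0, 199.1]
eef_rot: [3.14, -0.0, -1.303]
ft_force: [0.2, -0.2, 0.1]
opening: 60.2
```

```bash
python3 - <<'E'
from h import *
C=cal("wrist");p,D=bot.snapshot("wrist");P=cloud(C,D);Z=P[...,2]
for c in [(634,199),(521,249.5)]:
    m=(np.hypot(P[...,0]-c[0],P[...,1]-c[1])<30)&(Z>115)&(Z<150); v,u=np.nonzero(m)
    if len(u)>20: q=onz(C,np.c_[u,v],136); print(m.sum(),q.mean(0),(q.min(0)+q.max(0))/2,np.median(Z[m]),np.ptp(q,axis=0))
cv2.imwrite("pics/w1.png",p[:,:,::-1])
E
python3 plan.py 633.8 199 128
```

```text
992 [638.44534581 201.39443835] [638.42927302 201.20860044] 134.23976424503476 [27.2437831  22.51862403]
tcp [635.7 204.7 196.1] yaw -74.44 twist 0.0 total [ 5.   3.3 68.1] rows 2 each [ 2.49  1.67 34.07] F [ 0.9  1.8 -1.2] open 60.3 t 2.65
```

View pics/w1.png

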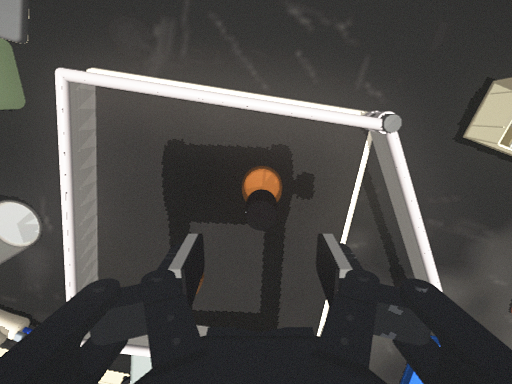

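The wrist view shows the bottle at (262,195), between the pads' lines. The arm was still settling, so I'll settle it and measure again.

>>> step_arm(moves=[0,0,0,0,0,0,0,0,0,0,0,0])

```text
t: 3.02
tcp_pos: [633.8, 197.8, 201.2]
eef_rot: [-3.141, -0.0, -1.304]
ft_force: [0.2, -0.1, -0.3]
opening: 59.9
```

```bash
cat > caps.py <<'E'
from h import *
import sys
zc=float(sys.argv[1]); cs=np.array(sys.argv[2:],float).reshape(-1,2)
C=cal("wrist");p,D=bot.snapshot("wrist");P=cloud(C,D);Z=P[...,2]
for c in cs:
    m=(np.hypot(P[...,0]-c[0],P[...,1]-c[1])<30)&(Z>zc-5)&(Z<zc+8); v,u=np.nonzero(m)
    if len(u)>20: q=onz(C,np.c_[u,v],zc); print(m.sum(),q.mean(0),(q.min(0)+q.max(0))/2,np.median(Z[m]),np.ptp(q,axis=0))
E
python3 caps.py 136 634 199; python3 plan.py 633.8 199 128
```

```text
771 [636.1502323  200.76900626] [636.10423255 200.7740307 ] 134.49458114717243 [22.28507138 21.91626197]
tcp [633.9 197.8 201.3] yaw -74.73 twist 0.0 total [-1.1 -0.2 73.3] rows 2 each [-0.56 -0.12 36.64] F [-0.4 -0.1  0. ] open 60.1 t 3.075
```

>>> step_arm(moves=[-0.9,-0.9,25,0,-0.9,-0.8,30,0,0,0,15,0,0,0,0,0])

```text
t: 3.58
tcp_pos: [634.3, 200.4, 129.0]
eef_rot: [3.139, -0.0, -1.304]
ft_force: [-1.1, 0.1, -0.1]
opening: 60.2
```

>>> step_arm(moves=[0,0,0,0,0,0,0,0,0,0,0,0,0,0,0,0,0,0,0,0,0,0,0,0], jaw=15, force=30)

```text
t: 4.32
tcp_pos: [636.0, 201.1, 132.2]
eef_rot: [-3.138, -0.0, -1.303]
ft_force: [0.1, -0.4, 5.0]
opening: 22.7
```

>>> step_arm(moves=[0,0,-10,0,0,0,-25,0,0,0,-25,0,0,0,-20,0])

```text
t: 4.82
tcp_pos: [635.0, 201.1, 211.0]
eef_rot: [3.141, 0.0, -1.303]
ft_force: [-0.1, 0.3, -0.9]
opening: 22.5
```

```bash
python3 plan.py 450 -134 212
```

```text
tcp [635.  201.1 211. ] yaw -74.65 twist 0.0 total [274.2 267.1  -1. ] rows 9 each [30.47 29.67 -0.11] F [-0.1  0.3 -0.9] open 22.5 t 4.825
```

>>> step_arm(moves=[27.4,26.7,0,0,27.4,26.7,0,0,27.4,26.7,0,0,27.4,26.7,0,0,27.4,26.7,0,0,27.4,26.7,0,0,27.4,26.7,0,0,27.4,26.7,0,0,27.4,26.7,0,0,27.4,26.7,0,0])

```text
t: 6.08
tcp_pos: [449.1, -134.6, 210.1]
eef_rot: [3.141, 0.001, -1.303]
ft_force: [-0.1, -0.4, 0.2]
opening: 22.8
```

>>> step_arm(moves=[0,0,0,0,0,0,30,0,0,0,30,0,0,0,30,0,0,0,20,0,0,0,10,0,0,0,0,0,0,0,0,0])

```text
t: 7.08
tcp_pos: [451.0, -133.9, 91.4]
eef_rot: [-3.14, -0.001, -1.303]
ft_force: [0.4, 0.2, -0.7]
opening: 22.4
```

```bash
python3 plan.py 450 -134 84.5
```

```text
tcp [ 451.  -133.9   91.4] yaw -74.64 twist 0.0 total [-0.2  1.   6.9] rows 1 each [-0.21  0.97  6.9 ] F [ 0.4  0.2 -0.7] open 22.4 t 7.075
```

>>> step_arm(moves=[0,0,4,0,0,0,2,0,0,0,1,0,0,0,0.5,0,0,0,0,0])

```text
t: 7.7
tcp_pos: [450.6, -134.0, 84.1]
eef_rot: [-3.14, -0.001, -1.303]
ft_force: [-0.7, 0.3, 5.1]
opening: 22.7
```

>>> step_arm(moves=[0,0,0,0,0,0,0,0,0,0,0,0,0,0,-5,0,0,0,-30,0,0,0,-40,0,0,0,-40,0,0,0,0,0], jaw=55)

```text
t: 8.7
tcp_pos: [452.2, -134.8, 202.4]
eef_rot: [-3.134, -0.006, -1.303]
ft_force: [-0.9, 0.2, -0.5]
opening: 54.6
```

```bash
python3 caps.py 88 450 -134; python3 plan.py 521.5 250.5 199
```

```text
504 [ 450.07052154 -133.48225848] [ 450.22320122 -133.5284201 ] 86.47561947095441 [22.60651566 21.98595856]
tcp [ 451.1 -134.3  199.9] yaw -74.66 twist 0.0 total [-352.4 -169.7    0.9] rows 9 each [-39.16 -18.86   0.1 ] F [ 0.5 -0.1  0.6] open 55.2 t 8.75
```

>>> step_arm(moves=[-35.2,-17,0,0,-35.2,-17,0,0,-35.2,-17,0,0,-35.2,-17,0,0,-35.2,-17,0,0,-35.2,-17,0,0,-35.2,-17,0,0,-35.2,-17,0,0,-35.2,-17,0,0,-35.2,-17,0,0])

```text
t: 10.0
tcp_pos: [520.2, 251.5, 195.5]
eef_rot: [3.138, -0.001, -1.303]
ft_force: [1.1, 0.5, 0.1]
opening: 54.7
```

>>> step_arm(moves=[0,0,0,0,0,0,0,0,0,0,0,0])

```text
t: 10.38
tcp_pos: [520.7, 249.4, 197.2]
eef_rot: [3.14, -0.001, -1.304]
ft_force: [0.4, 0.3, -0.1]
opening: 54.8
```

```bash
python3 caps.py 136 521 250; python3 plan.py 521.5 250.5 131
```

```text
811 [522.33577776 251.35711939] [522.40240831 251.38903559] 134.38589786767454 [22.65978892 22.10146308]
tcp [520.8 249.4 197.5] yaw -74.74 twist 0.0 total [-0.8 -0.9 66.5] rows 2 each [-0.42 -0.46 33.27] F [-0.1 -0.1  0.9] open 54.7 t 10.425
```

>>> step_arm(moves=[-1,-1.2,25,0,0,0,30,0,0,0,11.5,0,0,0,0,0,0,0,0,0])

```text
t: 11.05
tcp_pos: [522.7, 251.9, 132.8]
eef_rot: [-3.139, 0.0, -1.303]
ft_force: [-0.5, 0.5, 1.2]
opening: 55.3
```

>>> step_arm(moves=[0,0,0,0,0,0,0,0,0,0,0,0,0,0,0,0,0,0,0,0,0,0,-10,0,0,0,-25,0,0,0,-25,0,0,0,-20,0], jaw=15, force=30)

```text
t: 12.18
tcp_pos: [521.6, 251.8, 211.9]
eef_rot: [3.141, -0.0, -1.303]
ft_force: [0.7, -0.8, -0.1]
opening: 22.7
```

```bash
python3 plan.py 396 -134 212
```

```text
tcp [521.6 251.8 211.9] yaw -74.65 twist 0.0 total [ 3.388e+02  2.232e+02 -1.000e-01] rows 10 each [ 3.388e+01  2.232e+01 -1.000e-02] F [ 0.7 -0.8 -0.1] open 22.7 t 12.175
```

>>> step_arm(moves=[33.9,22.3,0,0,33.9,22.3,0,0,33.9,22.3,0,0,33.9,22.3,0,0,33.9,22.3,0,0,33.9,22.3,0,0,33.9,22.3,0,0,33.9,22.3,0,0,33.9,22.3,0,0,33.9,22.3,0,0])

```text
t: 13.42
tcp_pos: [395.6, -135.0, 211.0]
eef_rot: [3.141, 0.001, -1.303]
ft_force: [0.0, -1.2, -1.0]
opening: 22.9
```

>>> step_arm(moves=[0,0,0,0,0,0,30,0,0,0,30,0,0,0,30,0,0,0,20,0,0,0,10,0,0,0,0,0,0,0,0,0])

```text
t: 14.42
tcp_pos: [397.3, -134.2, 92.3]
eef_rot: [-3.14, -0.001, -1.303]
ft_force: [0.1, 0.1, -1.0]
opening: 22.6
```

```bash
python3 plan.py 396 -134 84.5
```

```text
tcp [ 397.3 -134.2   92.3] yaw -74.64 twist 0.0 total [-0.5  1.2  7.8] rows 1 each [-0.48  1.17  7.83] F [ 0.1  0.1 -1. ] open 22.6 t 14.425
```

>>> step_arm(moves=[0,0,4,0,0,0,2,0,0,0,1,0,0,0,1,0,0,0,0,0])

```text
t: 15.05
tcp_pos: [396.8, -134.2, 84.3]
eef_rot: [-3.141, -0.001, -1.303]
ft_force: [-0.6, 0.9, 4.9]
opening: 22.6
```

>>> step_arm(moves=[0,0,0,0,0,0,0,0,0,0,0,0,0,0,-5,0,0,0,-30,0,0,0,-40,0,0,0,-50,0,0,0,0,0], jaw=55)

```text
t: 16.05
tcp_pos: [398.8, -135.2, 213.7]
eef_rot: [-3.134, -0.007, -1.303]
ft_force: [-0.1, -0.6, -1.5]
opening: 55.1
```

```bash
cat > racks.py <<'E'
from h import *
p,D=bot.snapshot("top");C=cal("top");H=hsv(p);P=cloud(C,D)
red=((H[...,0]<8)|(H[...,0]>172))&(H[...,1]>110)&(H[...,2]>110)
red=cv2.morphologyEx(red.astype(np.uint8),cv2.MORPH_CLOSE,np.ones((5,5)))
for m,a,c in blobs(red,60):
    z=np.median(P[m][:,2])
    if 0<P[m][:,0].mean()<760 and P[m][:,1].mean()<450: v,u=np.nonzero(m); print("red",a,c.round(),rect(onz(C,np.c_[u,v],36 if z<60 else 88)),z.round(1))
E
python3 caps.py 88 450 -134 396 -134; python3 racks.py; python3 plan.py 592.6 -184.4 200
```

```text
536 [ 449.12845982 -133.57614982] [ 449.14589129 -133.47720819] 86.48630616357255 [21.76944899 22.05366262]
467 [ 395.95353012 -134.34353948] [ 396.10058032 -134.26260303] 86.4287648444305 [22.60785925 21.98136266]
red 649 [338. 176.] (array([ 592.8, -184.2]), array([101.1,  62. ]), np.float32(14.9)) 35.5
red 672 [389. 184.] (array([ 570.8, -342.4]), array([101.3,  64. ]), np.float32(24.8)) 35.6
tcp [ 396.7 -134.2  208.9] yaw -74.65 twist 0.0 total [ 100.3 -175.6    8.9] rows 5 each [ 20.05 -35.12   1.78] F [-0.9 -0.6  0. ] open 54.9 t 16.15
```

Both bottles stand upright in the tray. Next is rack 1.

>>> step_arm(moves=[16.9,-30,1.5,0,16.9,-30,1.5,0,16.9,-30,1.5,0,16.9,-30,1.5,0,16.9,-30,1.5,0,16.9,-30,1.5,0,0,0,0,0,0,0,0,0,0,0,0,0], jaw=85)

```text
t: 17.27
tcp_pos: [596.0, -183.9, 199.1]
eef_rot: [3.141, 0.0, -1.303]
ft_force: [0.1, -1.3, 0.3]
opening: 84.8
```

```bash
cat > wr.py <<'E'
from h import *
C=cal("wrist");p,D=bot.snapshot("wrist");P=cloud(C,D);H=hsv(p);Z=P[...,2]
red=((H[...,0]<10)|(H[...,0]>170))&(H[...,1]>100)&(H[...,2]>60)&(Z>26)&(Z<46)
red=cv2.morphologyEx(red.astype(np.uint8),cv2.MORPH_CLOSE,np.ones((9,9)))
for m,a,c in blobs(red,800):
    v,u=np.nonzero(m); print("red",a,c.round(),rect(onz(C,np.c_[u,v],36)),np.median(Z[m]).round(1),"touch",u.min(),u.max(),v.min(),v.max())
cv2.imwrite("pics/wr.png",p[:,:,::-1])
E
python3 wr.py; python3 plan.py 595 -187 27
```

```text
red 4774 [260. 181.] (array([ 593.4, -184.5]), array([96. , 55.5]), np.float32(14.5)) 35.1 touch 233 289 136 227
red 3690 [395. 231.] (array([ 572.5, -340.1]), array([98.7, 58.4]), np.float32(25.5)) 35.2 touch 364 421 193 277
tcp [ 596.1 -184.   199.5] yaw -74.66 twist 0.0 total [  2.6   1.9 172.5] rows 4 each [ 0.64  0.47 43.13] F [ 0.1 -0.2  1.1] open 85.3 t 17.325
```

View pics/wr.png

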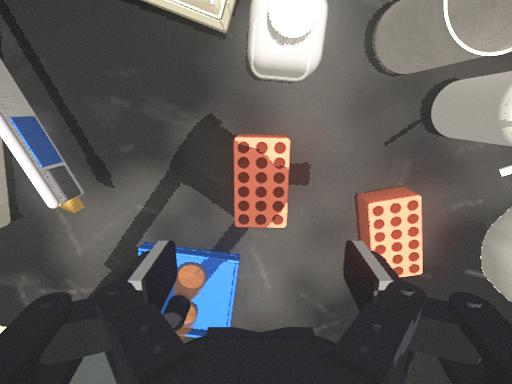

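Run:
```python
from h import *
C=cal("wrist");p,D=bot.snapshot("wrist");P=cloud(C,D)
for lo,hi in((60,105),(105,135)):
    m=np.zeros(D.shape,bool); m[0:85,240:335]=1; m&=(P[...,2]>lo)&(P[...,2]<hi); print(lo,m.sum(),P[m].min(0).round(),P[m].max(0).round())
```

```text
60 3560 [ 693. -200.   60.] [ 750. -137.  105.]
105 1948 [ 709. -184.  105.] [ 734. -153.  125.]
```

>>> step_arm(moves=[0.4,2.3,40,0.8,0,0,40,0,0,0,40,0,0,0,30,0,0,0,15,0,0,0,6,0,0,0,0,0,0,0,0,0])

```text
t: 18.38
tcp_pos: [595.9, -185.7, 30.1]
eef_rot: [-3.139, -0.002, -1.317]
ft_force: [-0.7, -0.4, -0.5]
opening: 84.8
```

>>> step_arm(moves=[0,0,0,0,0,0,0,0,0,0,0,0,0,0,0,0,0,0,0,0], jaw=45, force=40)

```text
t: 19.0
tcp_pos: [595.4, -185.5, 29.3]
eef_rot: [-3.14, -0.001, -1.317]
ft_force: [0.2, 0.3, 5.1]
opening: 55.4
```

>>> step_arm(moves=[0,0,-10,0,0,0,-30,0,0,0,-40,0,0,0,-40,0,0,0,-20,0,0,0,0,7.7,0,0,0,0])

```text
t: 19.88
tcp_pos: [594.4, -185.0, 168.0]
eef_rot: [3.141, 0.0, -1.45]
ft_force: [0.1, -0.8, -0.6]
opening: 55.2
```

```bash
python3 plan.py 574 278.7 168 -83.2; sed -i 's/"scene"/"scene"/' h.py
```

```text
tcp [ 594.4 -185.   168. ] yaw -83.07 twist 0.1 total [-462.9  -34.6   -0. ] rows 11 each [-42.08  -3.15  -0.  ] F [ 0.1 -0.8 -0.6] open 55.2 t 19.875
```

>>> step_arm(moves=[-46.3,-3.5,0,0,-46.3,-3.5,0,0,-46.3,-3.5,0,0,-46.3,-3.5,0,0,-46.3,-3.5,0,0,-46.3,-3.5,0,0,-46.3,-3.5,0,0,-46.3,-3.5,0,0,-46.3,-3.5,0,0,-46.3,-3.5,0,0])

```text
t: 21.12
tcp_pos: [573.6, 279.9, 167.0]
eef_rot: [3.139, -0.001, -1.449]
ft_force: [0.6, 0.9, 0.2]
opening: 55.4
```

>>> step_arm(moves=[0,0,0,0,0,0,0,0,0,0,30,0,0,0,30,0,0,0,15,0,0,0,6,0,0,0,0,0,0,0,0,0])

```text
t: 22.12
tcp_pos: [575.3, 278.9, 88.9]
eef_rot: [-3.139, 0.001, -1.451]
ft_force: [0.4, -0.1, -1.1]
opening: 55.3
```

```bash
python3 plan.py 574 278.7 81 -83.2
```

```text
tcp [575.3 278.9  88.9] yaw -83.16 twist 0.0 total [0.  1.3 7.9] rows 1 each [0.   1.28 7.88] F [ 0.4 -0.1 -1.1] open 55.3 t 22.125
```

>>> step_arm(moves=[0,0,4,0,0,0,2,0,0,0,1,0,0,0,0.7,0,0,0,0,0])

```text
t: 22.75
tcp_pos: [574.5, 278.8, 81.3]
eef_rot: [-3.141, 0.0, -1.451]
ft_force: [-2.6, 0.1, 6.0]
opening: 55.4
```

>>> step_arm(moves=[0,0,0,0,0,0,0,0,0,0,0,0,0,0,-5,0,0,0,-30,0,0,0,-40,0,0,0,-40,0,0,0,0,0], jaw=68)

```text
t: 23.75
tcp_pos: [576.5, 279.5, 200.4]
eef_rot: [-3.131, 0.002, -1.451]
ft_force: [-0.7, -0.2, -0.2]
opening: 68.5
```

```bash
python3 racks.py; python3 plan.py 573 -341 200 -65
```

```text
red 681 [407. 187.] (array([ 563.5, -395.2]), array([100.8,  65.2]), np.float32(25.6)) 35.5
red 118 [191. 183.] (array([557.8, 253.3]), array([60.6, 22.4]), np.float32(20.2)) 87.7
tcp [575.4 279.1 197.4] yaw -83.16 twist -18.2 total [560.9 264.2  -2.6] rows 14 each [40.07 18.87 -0.19] F [ 0.3  0.3 -0.5] open 68.2 t 23.8
```

Rack 2 was knocked aside, to about (565,-394). I'll go above it and measure again with the wrist camera.

```bash
python3 plan.py 565 -394 200 -64.6
```

```text
tcp [575.4 279.1 197.4] yaw -83.16 twist -18.6 total [603.5 298.1  -2.6] rows 15 each [40.23 19.87 -0.18] F [ 0.3  0.3 -0.5] open 68.2 t 23.8
```

>>> step_arm(moves=[0,0,0,-9.3,0,0,0,-9.3], jaw=85)

```text
t: 24.05
tcp_pos: [573.6, 278.3, 192.3]
eef_rot: [3.138, 0.0, -1.121]
ft_force: [-0.4, 0.6, 0.1]
opening: 84.9
```

```bash
python3 plan.py 565 -394 200 -64.6
```

```text
tcp [573.6 278.3 192.3] yaw -64.26 twist 0.3 total [603.6 296.1  -7.7] rows 15 each [40.24 19.74 -0.51] F [-0.4  0.6  0.1] open 84.9 t 24.05
```

>>> step_arm(moves=[40.2,19.8,-0.5,0,40.2,19.8,-0.5,0,40.2,19.8,-0.5,0,40.2,19.8,-0.5,0,40.2,19.8,-0.5,0,40.2,19.8,-0.5,0,40.2,19.8,-0.5,0,40.2,19.8,-0.5,0])

```text
t: 25.05
tcp_pos: [568.5, -81.1, 196.5]
eef_rot: [3.139, 0.002, -1.127]
ft_force: [0.2, 0.1, -0.4]
opening: 85.0
```

>>> step_arm(moves=[40.2,19.8,-0.5,0,40.2,19.8,-0.5,0,40.2,19.8,-0.5,0,40.2,19.8,-0.5,0,40.2,19.8,-0.5,0,40.2,19.8,-0.5,0,40.2,19.8,-0.5,0,0,0,0,0,0,0,0,0,0,0,0,0])

```text
t: 26.3
tcp_pos: [565.4, -392.0, 201.6]
eef_rot: [3.141, 0.001, -1.125]
ft_force: [-0.6, -0.2, 0.5]
opening: 85.0
```

```bash
python3 wr.py; python3 plan.py 565 -394 30
python3 - <<'E'
from h import *
C=cal("wrist");p,D=bot.snapshot("wrist");P=cloud(C,D)
m=(P[...,2]>45)&(P[...,2]<190)&(np.hypot(P[...,0]-565,P[...,1]+394)<130); m[240:]=0
for q,a,c in blobs(m,60): print(a,c.round(),P[q].min(0).round(),P[q].max(0).round())
E
```

```text
red 4492 [262. 180.] (array([ 564.6, -395.8]), array([96.3, 55. ]), np.float32(24.2)) 35.1 touch 237 291 136 226
tcp [ 565.6 -392.   202. ] yaw -64.46 twist 0.0 total [  1.5   1.4 172. ] rows 4 each [ 0.39  0.34 43.01] F [ 0.   0.2 -0.2] open 84.9 t 26.35
169 [225.   5.] [ 666. -326.  144.] [ 674. -316.  152.]
598 [307.  39.] [ 690. -383.   45.] [ 694. -360.  105.]
7716 [377. 198.] [ 544. -520.   45.] [ 655. -454.  109.]
```

View pics/wr.png

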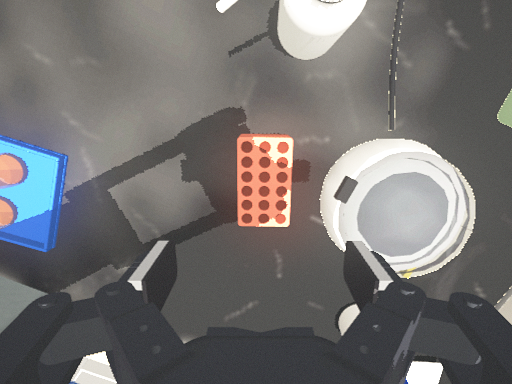

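Run:
```python
from h import *
C=cal("wrist");p,D=bot.snapshot("wrist");P=cloud(C,D); y=np.radians(-65.5)
d=P[...,:2]-[564.8,-395.5]; X=d@[np.cos(y),np.sin(y)]; Y=d@[np.sin(y),-np.cos(y)]
m=(P[...,2]>10)&(P[...,2]<170)&(X>34)&(X<140); m[:,320:]&=True; m[245:]=0; m[:,:310]=0
for a in range(-120,60,15):
    k=m&(Y>=a)&(Y<a+15)
    if k.sum()>10: i=np.percentile(X[k],1); print(a,k.sum(),i.round(1),"z at edge",np.median(P[k&(X<i+5)][:,2]).round(),P[k][:,2].max().round())
```

```text
-120 31 125.7 z at edge 11.0 12.0
-105 80 126.5 z at edge 11.0 13.0
-90 92 127.2 z at edge 13.0 16.0
-75 105 127.9 z at edge 14.0 17.0
-60 126 118.2 z at edge 32.0 47.0
-45 1503 88.4 z at edge 37.0 91.0
-30 2089 74.2 z at edge 38.0 101.0
-15 2239 66.7 z at edge 48.0 107.0
0 2054 63.8 z at edge 44.0 109.0
15 1904 62.5 z at edge 44.0 109.0
30 742 63.4 z at edge 43.0 109.0
45 136 66.9 z at edge 41.0 76.0
```

The vessel on the right comes within about 63 mm of the rack's centre, so I'll go down with the jaw narrowed to 72.

>>> step_arm(moves=[2.5,1.8,0,1,0,0,40,0,0,0,40,0,0,0,40,0,0,0,30,0,0,0,15,0,0,0,6,0,0,0,0,0,0,0,0,0], jaw=72)

```text
t: 27.58
tcp_pos: [564.5, -396.3, 44.0]
eef_rot: [3.141, -0.004, -1.146]
ft_force: [-23.8, 21.9, 39.7]
opening: 72.0
```

>>> step_arm(moves=[0,0,0,0,0,0,0,0,0,0,0,0,0,0,0,0,0,0,0,0], jaw=45, force=40)

```text
t: 28.2
tcp_pos: [568.8, -400.7, 44.8]
eef_rot: [-3.135, -0.017, -1.145]
ft_force: [-7.3, 3.9, 32.0]
opening: 54.8
```

>>> step_arm(moves=[0,0,-10,0,0,0,-30,0,0,0,-40,0,0,0,-40,0,0,0,-20,0,0,0,0,9,0,0,0,8.7,0,0,0,0])

```text
t: 29.2
tcp_pos: [564.3, -396.1, 169.5]
eef_rot: [3.14, 0.002, -1.451]
ft_force: [0.5, 0.2, -1.9]
opening: 54.8
```

```bash
python3 plan.py 586 179 168 -83.2
```

```text
tcp [ 564.3 -396.1  169.5] yaw -83.16 twist 0.0 total [-568.5  -89.7    1.5] rows 13 each [-43.73  -6.9    0.11] F [ 0.5  0.2 -1.9] open 54.8 t 29.2
```

There was an unexpected contact of about 50 N during the descent. I'll check what moved and how the rack is held.

Run:
```python
from h import *
p,D=bot.snapshot("top"); q=cv2.imread("top0raw.png")
a=p[90:230,300:500,::-1]; b=q[90:230,300:500]
cv2.imwrite("pics/ves.png",cv2.resize(np.vstack([b,a]),None,fx=2.1,fy=2.1,interpolation=cv2.INTER_CUBIC))
w,D=bot.snapshot("wrist"); cv2.imwrite("pics/w3.png",w[:,:,::-1])
```

```text
(no output)
```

View pics/ves.png

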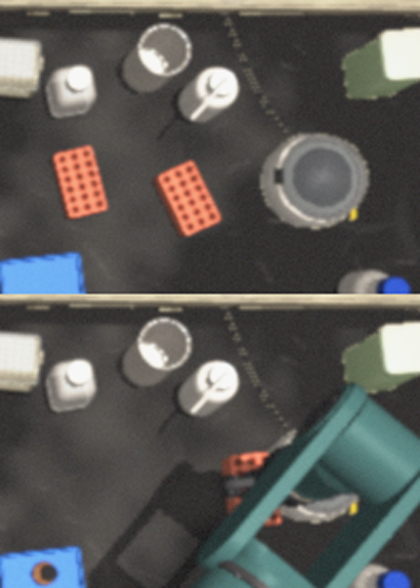

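View pics/w3.png

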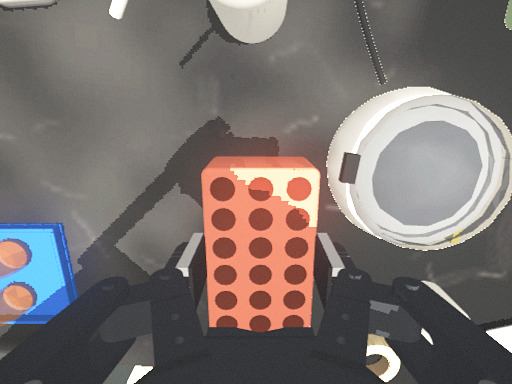

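The vessel hasn't moved, and the rack is held square. On to the platform.

>>> step_arm(moves=[-43.7,-6.9,0,0,-43.7,-6.9,0,0,-43.7,-6.9,0,0,-43.7,-6.9,0,0,-43.7,-6.9,0,0,-43.7,-6.9,0,0,-43.7,-6.9,0,0,-43.7,-6.9,0,0,-43.7,-6.9,0,0,-43.7,-6.9,0,0])

```text
t: 30.55
tcp_pos: [581.7, 47.0, 170.8]
eef_rot: [3.141, -0.0, -1.451]
ft_force: [0.3, 0.5, -1.0]
opening: 54.5
```

>>> step_arm(moves=[-43.7,-6.9,0,0,-43.7,-6.9,0,0,-43.7,-6.9,0,0,0,0,0,0,0,0,0,0,0,0,30,0,0,0,20,0,0,0,10,0,0,0,0,0])

```text
t: 31.68
tcp_pos: [586.8, 177.1, 110.4]
eef_rot: [3.14, -0.0, -1.454]
ft_force: [0.2, -0.5, -0.3]
opening: 54.7
```

```bash
python3 plan.py 586 179 97 -83.2
```

```text
tcp [586.8 177.1 110.4] yaw -83.32 twist -0.1 total [-2.   0.6 13.4] rows 1 each [-1.96  0.57 13.38] F [ 0.2 -0.5 -0.3] open 54.7 t 31.675
```

>>> step_arm(moves=[-2,0,6,0,0,0,3,0,0,0,2,0,0,0,0,0])

```text
t: 32.17
tcp_pos: [586.8, 180.2, 100.1]
eef_rot: [3.141, -0.0, -1.453]
ft_force: [-0.2, -0.6, -0.8]
opening: 54.6
```

>>> step_arm(moves=[0,0,1,0,0,0,1,0,0,0,1,0,0,0,0,0])

```text
t: 32.67
tcp_pos: [586.9, 180.2, 97.7]
eef_rot: [-3.141, -0.0, -1.453]
ft_force: [-1.5, 0.6, 2.7]
opening: 54.7
```

>>> step_arm(moves=[0,0,0.7,0,0,0,0,0])

```text
t: 32.92
tcp_pos: [586.9, 180.2, 97.5]
eef_rot: [-3.141, -0.0, -1.453]
ft_force: [-1.9, 0.0, 5.0]
opening: 54.6
```

>>> step_arm(moves=[0,0,0,0,0,0,0,0,0,0,0,0,0,0,-5,0,0,0,-30,0,0,0,-40,0,0,0,-40,0,0,0,0,0], jaw=68)

```text
t: 33.92
tcp_pos: [589.0, 180.7, 217.1]
eef_rot: [-3.131, 0.001, -1.453]
ft_force: [0.7, 0.5, 0.8]
opening: 68.0
```

```bash
sed -i 's/m2=0//' h.py
python3 - <<'E'
from h import *
C=cal("wrist");p,D=bot.snapshot("wrist");P=cloud(C,D);H=hsv(p);Z=P[...,2]
red=((H[...,0]<10)|(H[...,0]>170))&(H[...,1]>100)&(H[...,2]>60)&(Z>75)&(Z<100)
red=cv2.morphologyEx(red.astype(np.uint8),cv2.MORPH_CLOSE,np.ones((9,9)))
for m,a,c in blobs(red,500):
    v,u=np.nonzero(m); A=np.c_[P[m][:,:2],np.ones(m.sum())]; co=np.linalg.lstsq(A,P[m][:,2],rcond=None)[0]
    print("red",a,c.round(),rect(onz(C,np.c_[u,v],88)),np.median(Z[m]).round(1),"slope",co[:2].round(3),v.max())
cv2.imwrite("pics/w4.png",p[:,:,::-1])
E
python3 racks.py; python3 plan.py 560 100 200
```

```text
red 6251 [153. 192.] (array([573.7, 277.2]), array([95.7, 58.7]), np.float32(6.8)) 87.0 slope [ 0.101 -0.253] 244
red 6205 [259. 193.] (array([585. , 181.4]), array([95.9, 55.4]), np.float32(6.5)) 87.1 slope [0.054 0.006] 244
red 309 [188. 183.] (array([561.4, 267.9]), array([77.4, 41.4]), np.float32(7.0)) 88.2
red 163 [213. 184.] (array([557.3, 192.9]), array([54.3, 32.2]), np.float32(15.5)) 88.2
tcp [587.  180.2 211.8] yaw -83.26 twist 0.0 total [76.5 36.2 11.8] rows 2 each [38.25 18.1   5.89] F [ 0.8 -0.1 -0.1] open 67.5 t 34.025
```

View pics/w4.png

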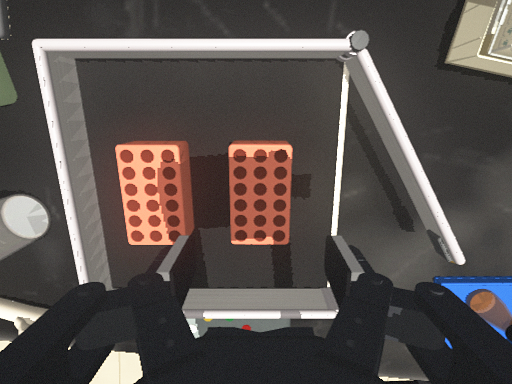

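Run:
```python
from h import *
C=cal("wrist");p,D=bot.snapshot("wrist");P=cloud(C,D);H=hsv(p);Z=P[...,2]
m=(H[...,2]>130)&(H[...,1]<70)&(abs(Z-96)<9); v,u=np.nonzero(m); xy=onz(C,np.c_[u,v],97)
from scipy.optimize import least_squares
def loc(a,xy): c,s=np.cos(a[2]),np.sin(a[2]); d=xy-a[:2]; return np.c_[d@[c,s],d@[-s,c]]
a=np.load("shk.npy")
for w in [12,8,6,6]:
    l=loc(a,xy); f=(abs(l[:,0]+124)<w)&(abs(l[:,1])<60); b=(abs(l[:,0]-124)<w)&(abs(l[:,1])<110); g=(abs(l[:,1]-124)<w)&(abs(l[:,0])<100)
    a=least_squares(lambda a:np.r_[loc(a,xy[b])[:,0]-124,loc(a,xy[g])[:,1]-124],a,loss="soft_l1").x
print(a,np.degrees(a[2]),f.sum(),b.sum(),g.sum())
np.save("shk2.npy",a)
l=loc(a,xy); k=(l[:,1]<-140)&(l[:,0]<115)&(l[:,0]>-160)
L=cv2.fitLine(l[k].astype(np.float32),cv2.DIST_HUBER,0,.01,.01).ravel(); L[:2]*=np.sign(L[0]); print("gate line local",L,k.sum(),"open deg",-np.degrees(np.arctan2(-L[1],L[0])),"end",l[k][l[k][:,0].argmin()])
s=(-124-L[3])/L[1]; print("crosses y=-124 at x",L[2]+s*L[0])
print(onz(C,[(357,41),(460,258)],97), loc(a,onz(C,[(357,41),(460,258)],97)))
s=bot.read_state(); print(s["tcp_pos"],s["qpos"].round(2))
```

```text
[5.78843873e+02 2.25752216e+02 1.17760114e-01] 6.747157547167489 445 3868 2376
gate line local [   0.8531099     0.52173126   21.517307   -182.91681   ] 2026 open deg 31.44845 end [ -62.61098345 -235.56477308]
crosses y=-124 at x 117.85524
[[713.78525059 123.55489633]
 [548.6949639   -8.42229366]] [[ 121.99984038 -117.34354109]
 [ -57.45283173 -229.01054568]]
[586.39806303 180.07887353 210.34402415] [ 0.21  0.24  1.28 -0.    1.62  1.66]
```

Both racks lie flat inside the guards. Next is the gate, open about 31.6°, with its hinge near (714,117). I'll twist first, then move to a standoff outside the push plate.

>>> step_arm(moves=[0,0,0,-10.2,0,0,0,-10.2,0,0,0,-10.2,0,0,0,-10.2,0,0,0,-10.2,0,0,0,-10.2,0,0,0,-10.2,0,0,0,-10.2,0,0,0,-10,0,0,0,-10], jaw=0)

```text
t: 35.33
tcp_pos: [585.9, 179.9, 208.7]
eef_rot: [-3.141, 0.004, 0.326]
ft_force: [0.3, 0.0, -1.3]
opening: 0.3
```

>>> step_arm(moves=[0,0,0,-10,0,0,0,-10,0,0,0,0,0,0,0,0])

```text
t: 35.83
tcp_pos: [586.4, 180.1, 210.1]
eef_rot: [-3.141, 0.002, 0.667]
ft_force: [0.0, -0.4, 0.4]
opening: -0.1
```

```bash
python3 plan.py 607 -21.5 160 38.4
```

```text
tcp [586.4 180.1 210.1] yaw 38.2 twist -0.2 total [-109.1  170.8   50.1] rows 5 each [-21.82  34.15  10.02] F [ 0.  -0.4  0.4] open -0.1 t 35.825
```

>>> step_arm(moves=[-18.2,28.5,0,0,-18.2,28.5,0,0,-18.2,28.5,0,0,-18.2,28.5,0,0,-18.2,28.5,0,0,-18.2,28.5,0,0,0,0,30,0,0,0,30,0,0,0,0,0,0,0,0,0])

```text
t: 37.08
tcp_pos: [607.8, -21.7, 152.4]
eef_rot: [3.141, -0.001, 0.669]
ft_force: [0.2, 0.0, 0.4]
opening: 0.3
```

```bash
python3 plan.py 607 -21.5 83 38.4
python3 - <<'E'
from h import *
w,D=bot.snapshot("wrist"); cv2.imwrite("pics/w5.png",w[:,:,::-1])
E
```

```text
tcp [607.8 -21.7 152.4] yaw 38.31 twist -0.1 total [-0.5 -0.6 69.4] rows 2 each [-0.25 -0.3  34.72] F [0.2 0.  0.4] open 0.3 t 37.075
```

View pics/w5.png

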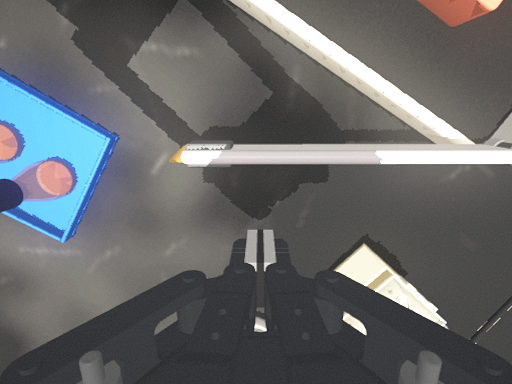

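The gate lies parallel to the tool's x axis, and the fingers (column 262) are level with the push plate. I'll go down and approach.

>>> step_arm(moves=[0,0,30,0,0,0,25,0,0,0,14,0,0,0,0,0,0,-8,0,0,0,-6,0,0,0,-6,0,0,0,-4,0,0,0,0,0,0])

```text
t: 38.25
tcp_pos: [592.2, -2.6, 82.5]
eef_rot: [3.141, -0.0, 0.67]
ft_force: [0.1, -0.4, 0.2]
opening: 0.2
```

>>> step_arm(moves=[-0.5,-5.9,0,2,-0.5,-5.9,0,2,-0.5,-5.9,0,2,-0.5,-5.9,0,2,-0.5,-5.9,0,2,-0.5,-5.9,0,2,-0.5,-5.9,0,2])

```text
t: 39.12
tcp_pos: [567.4, 30.0, 82.4]
eef_rot: [3.141, 0.0, 0.423]
ft_force: [0.3, -0.2, 0.4]
opening: -0.1
```

```bash
cat > g.py <<'E'
from plant import bot
import numpy as np
s=bot.read_state(); d=s["tcp_pos"][:2]-[714.1,117.2]; y=s["eef_rot"][2]
print("rel hinge in tool",(d@[np.cos(y),np.sin(y)]).round(1),(d@[np.sin(y),-np.cos(y)]).round(1),"yaw-shaker",(np.degrees(y)-6.78).round(2),"z",s["tcp_pos"][2].round(1),"F tool-y",(s["ft_force"][:2]@[np.sin(y),-np.cos(y)]).round(1),s["ft_force"].round(1))
E
python3 g.py
```

```text
rel hinge in tool -169.6 19.2 yaw-shaker 17.48 z 82.4 F tool-y 0.3 [ 0.3 -0.2  0.4]
```

>>> step_arm(moves=[-0.5,-5.9,0,2,-0.5,-5.9,0,2,-0.5,-5.9,0,2,-0.5,-5.9,0,2,-0.5,-5.9,0,2,0,0,0,0])

```text
t: 39.88
tcp_pos: [554.8, 57.0, 82.4]
eef_rot: [3.141, -0.0, 0.251]
ft_force: [0.3, -0.3, -0.6]
opening: 0.1
```

```bash
python3 g.py
python3 - <<'E'
from h import *
C=cal("wrist");p,D=bot.snapshot("wrist"); cv2.imwrite("pics/w6.png",p[:,:,::-1])
E
```

```text
rel hinge in tool -169.3 18.8 yaw-shaker 7.61 z 82.4 F tool-y 0.3 [ 0.3 -0.3 -0.6]
```

View pics/w6.png

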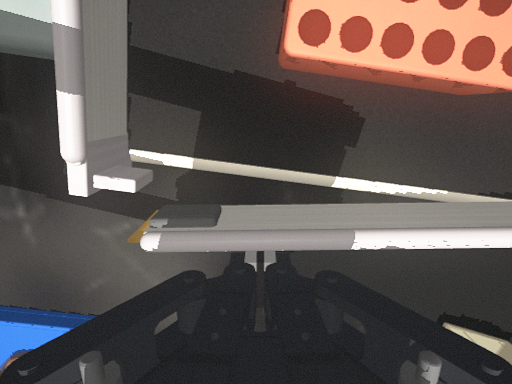

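The gate is following the fingers, about 8° open with the tongue just short of the strike. I'll keep pushing, slowly.

>>> step_arm(moves=[-0.3,-3,0,1,-0.3,-3,0,1,-0.3,-3,0,1,-0.3,-3,0,1,-0.3,-3,0,1,-0.3,-3,0,1])

```text
t: 40.67
tcp_pos: [549.7, 72.2, 82.5]
eef_rot: [3.136, -0.0, 0.145]
ft_force: [2.1, -9.6, -0.6]
opening: 0.0
```

```bash
python3 g.py
```

```text
rel hinge in tool -169.2 20.8 yaw-shaker 1.51 z 82.5 F tool-y 9.8 [ 2.1 -9.6 -0.6]
```

>>> step_arm(moves=[0,-2,0,0.6,0,-2,0,0.6,0,-1.5,0,0.5])

```text
t: 41.05
tcp_pos: [549.1, 73.8, 82.5]
eef_rot: [3.129, 0.001, 0.114]
ft_force: [0.7, -16.6, 1.1]
opening: -0.2
```

```bash
python3 g.py
```

```text
rel hinge in tool -168.9 24.3 yaw-shaker -0.25 z 82.5 F tool-y 16.6 [  0.7 -16.6   1.1]
```

>>> step_arm(moves=[0,-1.5,0,0,0,-1.5,0,0,0,0,0,0])

```text
t: 41.42
tcp_pos: [548.7, 76.0, 82.5]
eef_rot: [3.128, 0.001, 0.114]
ft_force: [-1.0, -17.1, 0.4]
opening: 0.2
```

>>> step_arm(moves=[0,-1.5,0,0,0,-1.5,0,0,0,0,0,0])

```text
t: 41.8
tcp_pos: [548.1, 84.3, 82.4]
eef_rot: [3.141, -0.0, 0.113]
ft_force: [0.2, 1.1, -0.2]
opening: -0.2
```

```bash
python3 g.py
```

```text
rel hinge in tool -168.7 13.8 yaw-shaker -0.28 z 82.4 F tool-y -1.0 [ 0.2  1.1 -0.2]
```

>>> step_arm(moves=[0,-1,0,0,0,-1,0,0,0,0,0,0])

```text
t: 42.18
tcp_pos: [548.0, 85.2, 82.5]
eef_rot: [3.136, 0.0, 0.116]
ft_force: [0.8, -9.9, 0.3]
opening: 0.2
```

```bash
python3 g.py
python3 - <<'E'
from h import *
C=cal("wrist");p,D=bot.snapshot("wrist"); cv2.imwrite("pics/w7.png",p[:,:,::-1])
E
```

```text
rel hinge in tool -168.7 12.5 yaw-shaker -0.14 z 82.5 F tool-y 10.0 [ 0.8 -9.9  0.3]
```

View pics/w7.png

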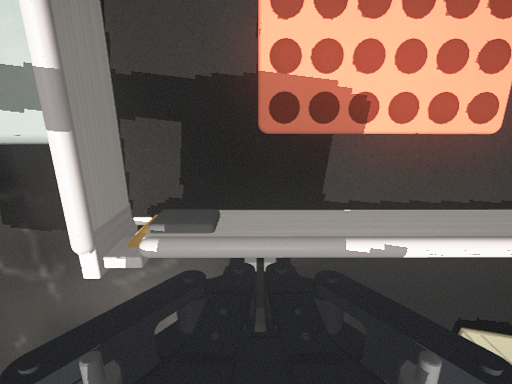

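The gate is flush with the stop, and the brass tongue (140,232) is behind the strike's lip (125,260). A touch more push, then I'll back off and go to the selector.

>>> step_arm(moves=[0,-1.5,0,0,0,0,0,0])

```text
t: 42.48
tcp_pos: [548.0, 85.3, 82.5]
eef_rot: [3.133, 0.0, 0.115]
ft_force: [1.5, -12.6, -0.1]
opening: -0.2
```

>>> step_arm(moves=[0,10,0,0,0,20,0,0,0,20,0,0,0,0,-40,0,0,0,-40,0,0,0,-30,0,0,0,0,10,0,0,0,10,0,0,0,9.7,0,0,0,0], jaw=60)

```text
t: 43.72
tcp_pos: [553.3, 38.6, 192.3]
eef_rot: [-3.142, 0.0, -0.401]
ft_force: [0.1, 0.8, 0.4]
opening: 59.8
```

```bash
python3 plan.py 390 204 185 -23.1
```

```text
tcp [553.3  38.6 192.3] yaw -22.98 twist 0.1 total [-215.2  -88.1    7.3] rows 6 each [-35.86 -14.68   1.22] F [0.1 0.8 0.4] open 59.8 t 43.725
```

>>> step_arm(moves=[-35.9,-14.7,1,0,-35.9,-14.7,1,0,-35.9,-14.7,1,0,-35.9,-14.7,1,0,-35.9,-14.7,1,0,-35.9,-14.7,1,0,0,0,0,0,0,0,0,0,0,0,0,0])

```text
t: 44.85
tcp_pos: [390.4, 204.1, 186.4]
eef_rot: [3.141, -0.0, -0.403]
ft_force: [0.3, -0.1, 1.0]
opening: 59.7
```

Run:
```python
from h import *
C=cal("wrist");p,D=bot.snapshot("wrist");P=cloud(C,D);Z=P[...,2]
cv2.imwrite("pics/w8.png",p[:,:,::-1])
m=(np.hypot(P[...,0]-390,P[...,1]-204)<45)&(Z>88)&(Z<110); m[260:]=0
for q,a,c in blobs(m,100): v,u=np.nonzero(q); print(a,c.round(),rect(onz(C,np.c_[u,v],99)),np.median(Z[q]).round(1))
a=np.array([579.2,227,np.radians(6.78)]); R=np.array([[np.cos(a[2]),-np.sin(a[2])],[np.sin(a[2]),np.cos(a[2])]]); print("nominal -188,0:",a[:2]+R@[-188,0])
# top: gate state
t,D=bot.snapshot("top"); cv2.imwrite("pics/top8.png",cv2.resize(t[100:275,140:340,::-1],None,fx=3.4,fy=3.4,interpolation=cv2.INTER_CUBIC))
s=bot.read_state();print(s["tcp_pos"],np.degrees(s["eef_rot"][2]))
```

```text
884 [257. 201.] (array([389.4, 209. ]), array([45. , 12.4]), np.float32(42.1)) 97.6
nominal -188,0: [392.51472566 204.80521806]
[390.30027182 204.16448876 186.32908773] -23.115790506926913
```

View pics/w8.png

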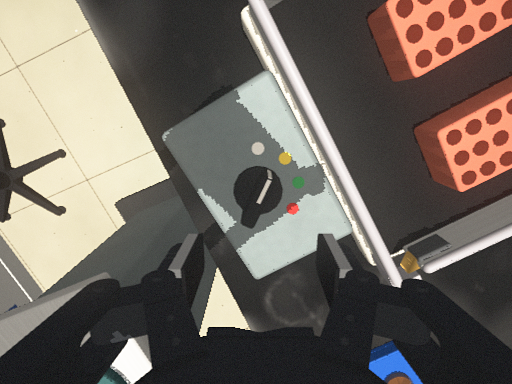

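Run:
```python
from h import *
C=cal("wrist"); n=["white","yellow","green","red"]; X=onz(C,[(258,148),(285.5,157.5),(297,182),(293,208)],57)
a=np.radians(6.78)
for c in [(391,207),(392.5,204.8),(389.4,209)]:
    d=X-c; print(c,[(k,round(np.degrees(np.arctan2(*e[::-1]))-6.78,1),round(np.hypot(*e),1)) for k,e in zip(n,d)])
x,y,r=cv2.minEnclosingCircle(X.astype(np.float32))[0]+(cv2.minEnclosingCircle(X.astype(np.float32))[1],)
A=np.c_[2*X,np.ones(4)]; s=np.linalg.lstsq(A,(X**2).sum(1),rcond=None)[0]; print("circle",s[:2],np.sqrt(s[2]+s[:2]@s[:2]))
e=onz(C,[(249,225),(269,172)],99); print("bar ends",e);
```

```text
(391, 207) [('white', np.float64(62.8), np.float64(36.2)), ('yellow', np.float64(21.3), np.float64(35.7)), ('green', np.float64(-20.2), np.float64(33.8)), ('red', np.float64(-61.9), np.float64(36.0))]
(392.5, 204.8) [('white', np.float64(66.1), np.float64(37.8)), ('yellow', np.float64(25.6), np.float64(35.5)), ('green', np.float64(-17.0), np.float64(31.8)), ('red', np.float64(-61.9), np.float64(33.3))]
(389.4, 209) [('white', np.float64(59.2), np.float64(34.9)), ('yellow', np.float64(17.3), np.float64(36.3)), ('green', np.float64(-22.7), np.float64(35.8)), ('red', np.float64(-61.7), np.float64(38.5))]
circle [388.18237562 207.14503309] 37.401093730020456
bar ends [[375.9796465  193.71023054]
 [406.59156236 226.61340906]]
```

Run:
```python
import cv2
p=cv2.imread("pics/w8.png"); cv2.imwrite("pics/w8c.png",cv2.resize(p[125:240,200:340],None,fx=5,fy=5,interpolation=cv2.INTER_CUBIC))
```

```text
(no output)
```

View pics/w8c.png

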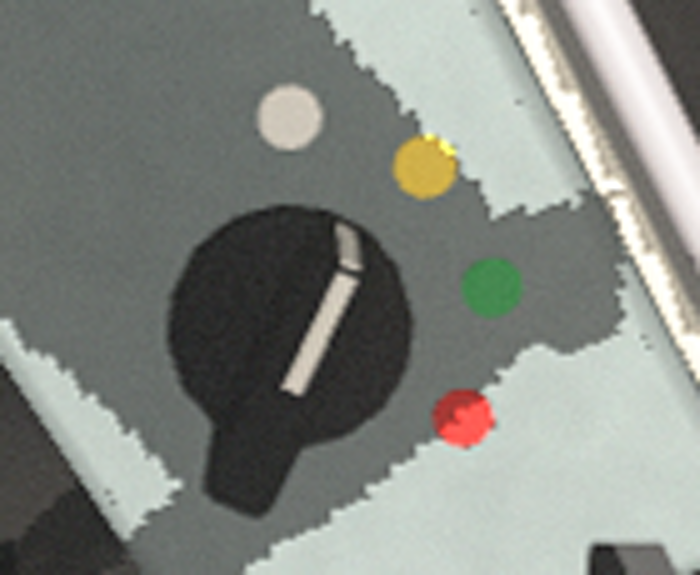

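The bar lies at about 42° in the world. That's between white and yellow, and it needs about 55° clockwise to point at green. Gate and tongue still look shut. I'll align with the bar and grip.

>>> step_arm(moves=[0,0,0,8.3,0,0,0,8.3,0,0,0,8.2,0,0,0,0,0,0,0,0])

```text
t: 45.58
tcp_pos: [389.9, 204.6, 186.3]
eef_rot: [3.141, -0.0, -0.834]
ft_force: [0.8, 0.3, 0.1]
opening: 60.2
```

```bash
python3 plan.py 390 207.5 94 -47.9
```

```text
tcp [389.9 204.6 186.3] yaw -47.77 twist 0.1 total [-2.1 -2.  92.3] rows 3 each [-0.7  -0.68 30.78] F [0.8 0.3 0.1] open 60.2 t 45.575
```

>>> step_arm(moves=[-2.1,-2,30,0,0,0,30,0,0,0,20,0,0,0,12,0,0,0,0,0,0,0,0,0])

```text
t: 46.32
tcp_pos: [390.4, 207.9, 95.4]
eef_rot: [-3.14, -0.001, -0.835]
ft_force: [0.1, 0.2, 0.6]
opening: 60.2
```

>>> step_arm(moves=[0,0,0,0,0,0,0,0,0,0,0,0,0,0,0,0,0,0,0,0,0,0,0,0,0,0,0,0], jaw=4, force=40)

```text
t: 47.2
tcp_pos: [390.3, 207.5, 95.0]
eef_rot: [-3.141, -0.001, -0.835]
ft_force: [1.8, -4.3, 4.8]
opening: 11.2
```

>>> step_arm(moves=[0,0,0,6,0,0,0,6,0,0,0,6,0,0,0,6,0,0,0,6,0,0,0,6,0,0,0,6,0,0,0,6,0,0,0,0,0,0,0,0])

```text
t: 48.45
tcp_pos: [390.7, 206.3, 95.0]
eef_rot: [-3.139, -0.003, -1.673]
ft_force: [3.6, -7.5, 4.7]
opening: 11.4
```

Run:
```python
from plant import bot
import numpy as np
s=bot.read_state(); print(s["ft_force"],s["wrist_torque"],np.degrees(s["eef_rot"][2]),s["qpos"].round(2),s["opening"])
```

```text
[ 3.63343021 -7.51312716  4.70803877] [-1.10833621 -0.46467922 -0.02150922] -95.88324708653603 [ 0.36 -0.07  1.85 -0.    1.36  2.03] 11.370129490072957
```

>>> step_arm(moves=[0,0,0,4,0,0,0,3.3,0,0,0,0,0,0,0,0])

```text
t: 48.95
tcp_pos: [390.7, 206.2, 95.0]
eef_rot: [-3.138, -0.003, -1.801]
ft_force: [2.0, -7.7, 6.6]
opening: 11.4
```

>>> step_arm(moves=[0,0,0,0,0,0,0,0,0,0,0,0,0,0,0,0,0,0,-20,0,0,0,-35,0,0,0,-40,0,0,0,0,0,0,0,0,0], jaw=60)

```text
t: 50.08
tcp_pos: [389.3, 207.7, 188.7]
eef_rot: [3.141, -0.0, -1.8]
ft_force: [-0.2, 0.0, -0.3]
opening: 60.1
```

Run:
```python
from h import *
C=cal("wrist");p,D=bot.snapshot("wrist");P=cloud(C,D);Z=P[...,2]
m=(np.hypot(P[...,0]-390,P[...,1]-206)<45)&(Z>88)&(Z<110); m[260:]=0
for q,a,c in blobs(m,100): v,u=np.nonzero(q); r=rect(onz(C,np.c_[u,v],99)); print(a,c.round(),r,np.median(Z[q]).round(1),"q rad",(np.radians(60.2-((r[2]-6.78+90)%180-90))).round(3))
t,D=bot.snapshot("top"); a=t[100:275,140:340,::-1]
cv2.imwrite("pics/fin.png",np.vstack([cv2.resize(a,(400,350),interpolation=cv2.INTER_CUBIC),cv2.resize(p[100:250,150:350,::-1],(400,250),interpolation=cv2.INTER_CUBIC)]))
```

```text
830 [261. 201.] (array([390.8, 206.6]), array([11.5, 44.7]), np.float32(166.5)) 97.6 q rad 1.405
```

View pics/fin.png

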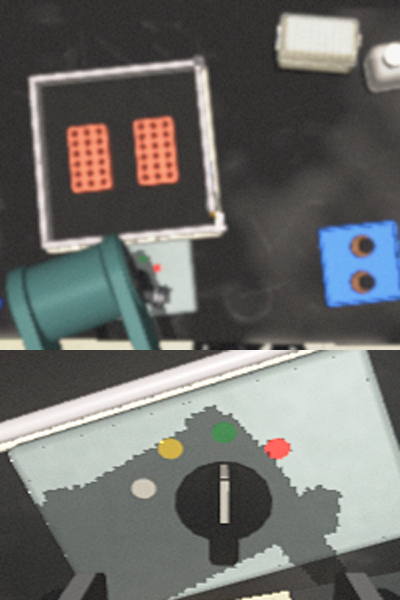

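The selector reads 1.405 rad with its pointer on green. The gate is shut, both racks are inside, both bottles are in the tray, and the arm is clear of everything.

```bash
python3 -c "
from plant import bot
print(bot.hand_in())"
```

```text
the job is handed in; nothing more can be done
None
```

The job is done and handed in at about 50 s of the 210 s allowed, but one contact force during a rack grasp may break the 40 N rule.

I did the steps in the order you asked:
- **Bottles:** I moved both dropper bottles from the platform to the blue tray. The wrist camera then found both caps at standing height inside the tray.
- **Racks:** Only two racks were there, and both now lie on the platform inside the guards. The second had been knocked about 5 cm aside, so I measured it again before grasping. Both tops measured about 87 mm, as they should lying flat. A plane fit showed almost no tilt on the second rack but a clear slope on the first. I took that slope to be its side face in the picture, because the images show it flat.
- **Gate:** I pushed it until the force built to about 17 N and then dropped to zero as the tongue snapped in. The close-up showed the tongue behind the strike, and the later top view showed the gate still shut after I let go.
- **Selector:** Before I turned it, it measured about 0.43 rad, between white and yellow rather than on a dot. After I let go it read 1.405 rad, on the green dot (1.40).

**Contact:** While going down for the second rack, the gripper met something, probably the grey vessel beside it. The wrist force read about 51 N in total. I couldn't tell whether the fingers or the gripper's body took it. The descent stopped about 14 mm high, so I held that rack higher up than planned. I saw no sign that the vessel had moved.

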